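# Lock the sliding stop bracket with its quarter-turn thumbscrew

### The arm

A 7-joint arm with a two-finger parallel gripper is mounted at the origin on a cart in front of the work surface, level with it; the furniture and walls round the work are solid. World frame = base frame: x ahead of the robot, y to its left, z up, the work surface at z = 0. Lengths are in m, angles in rad, forces in N, time in s.
With the tool pointing down it reaches from about 0.425 to 0.875 m from the base axis. Payload 4.7 kg.
Tool frame: the origin (TCP) lies midway between the tips of the shut fingers; the grasp point (between the pads) lies ctrl.grasp_offset behind it (ctrl.grasp_offset is the distance from the TCP to the grasp point, in m); z points along the fingers, y is the line along which they close (so a half turn about z gives the same grasp; the last joint's range is limited). The gripper opens to 87 mm and grips with 3 to 60 N. Pads are 19 mm wide; open, the fingers measure 117 mm over their backs; the gripper's body (75 mm by 190 mm) begins 51 mm behind the grasp point.
Start: joints at [1.27, 0.321, -0.07, 1.45, 0.023, 1.371, -0.057], TCP at [0.201, -0.618, 0.223] pointing down, gripper open.
Joint ranges: [-2.86, 2.86], [-0.3, 2.09], [-1.38, 1.24], [0.06, 2.45], [-1.56, 4.7], [0.09, 2.05], [-2.69, 2.69]. Speed limits (rad/s): [2.57, 2.57, 3.14, 3.14, 3.14, 3.14, 3.14].

### API

Orientations are given as a rotation vector (axis times angle).
In Python, from bench import ctrl gives the robot as it stands. The module is installed in compiled form; this text tells all that it offers.
- The arm moves only by the tool jog_arm, never from a script. Its argument "moves" is one flat list of numbers, 7 for each row, row after row: the shift along the tool's x, y, z in units of 30 cm (1.0 is 30 cm), then the turn, a rotation vector about the tool's x, y, z in units of 60 degrees (1.0 is 60 degrees), then the gripper's target within -1 to 1 (fully open at 1, half-way at 0, shut at -1). In form: [x, y, z, wx, wy, wz, fingers, x, y, z, wx, wy, wz, fingers, ...]. A call has exactly 8 rows; each row is the pose to reach, as a shift and turn from the pose commanded when the call began, along the tool's axes at that moment; what a row does not reach only later rows make up. A row lasts 1/8 s, in which the tool goes at most 62.5 mm and 10.7 degrees, less where a joint would pass 70% of its speed; a pose out of reach is approached as far as the arm can. A call with a number of a shift or a turn outside -1 to 1 is refused whole. A call with a gripper value outside its range is refused whole. The fingers move at their own pace and stop on an object; "newtons" is the grip in N (left out, the last holds). Time passes only in rows, so rows that repeat a pose let the fingers close, or fill a call up. It gives the time, the measured TCP pose, the force, the opening and the grip force at its end, in the units of the state.
- ctrl.get_state(): the state, without advancing time (a new reading comes with each control period).
- ctrl.get_image(name): name is "scene" or "top"; returns a dict with "pixels" (420x560x3 uint8, red, green, blue), "fx", "fy", "cx", "cy" (pixels), "xyz" and "rotation" of the camera in the world. Camera axes: x right, y up, looking along -z (the intrinsics and any distortion apply to the point x, -y, -z); pixel columns grow to the right and rows downward; lengths in m; the calibration is good to about 2 mm. A picture is of the moment at which its call begins. There is no depth.
- ctrl.close_job(): hands the job in; it is judged then, once.
The state is a dict: "time": time; "joint_positions": joint angles; "qd": joint speeds; "joint_torque": joint torques, N m; "position": TCP position; "tool_rot": TCP orientation; "ft_force": force on the tool from outside, world axes, zero at the start; "torque": the same for the moment, N m; "grip_width": opening from 0.0 (shut) to 1.0 (fully open); "grip_force": force on a finger pad.
Only numpy, scipy, OpenCV 4.12 (cv2) and the standard library are available. Lean on these libraries where they do the work, as an engineer would, in place of code of your own. Each camera call takes 0.05 s, during which the arm holds its last target. There are 200 camera calls.

### The job

Lock the sliding stop bracket to its rail: take the thumbscrew from its parking block, put its foot through the slot in the bracket, and feel for the matching slot in the clamp bar hidden underneath, sliding the bracket along, until the foot drops through both. Push the screw fully home so that its collar sits flat on the bracket, give it a quarter turn to lock it, and let go. Be gentle, never force the screw, and leave the dropper bottle, tape roll and timer where they are.

Things in the scene. Friction and masses are not known exactly. Their poses are not given: they have to be found in the camera images.
- rail: Aluminium rail fixed to the bench, 70 (its x) x 180 (its y) x 30 mm high, with a flat tab at either end (228 mm over all along y). Origin: centre of the underside; y runs along the rail, z up. In its 32 mm wide open channel lies a steel clamp bar.
- stop_bracket (a joint): Slide of the stop bracket along the rail's +y, 0 to 0.05 m; starts between 0 and 0.008. It stays where left (2 N friction) and is carried along when a screw standing in its slot is moved sideways. At value q its slot is at y = q - 0.025 in the rail's frame. The two slots are in line at some q between 0.016 and 0.044.
- bracket_slot (a point): Centre of the slot's mouth in the grey stop bracket's top, 38 mm above bench; axes as rail. The bracket is a plate 78 (x) x 85 (y) x 8 mm on the rail. The slot goes through, 20 (x) x 9 mm (y). The plate reaches 30 mm from it towards -y and 55 mm towards +y, where an upright fence 28 mm tall stands 49 to 55 mm from the slot.
- thumbscrew: Loose steel thumbscrew, 73 mm, about 50 g, z up. Origin: bottom of its foot, on its axis. Rounded cross-foot 18 (x) x 7 (y) x 7 mm, 7 mm round shank, collar 22 mm across at 33 to 37 mm, flat thumb grip 26 (x) x 10 mm (y) at 37 to 73 mm. Passes the slots only with its x along rail x (either way); turned a quarter, either way, it is caught under the bar. Home: origin 33 mm below bracket top.
- screw_grip (a point): Point on the thumbscrew's axis in the thumb grip, 60 mm above the screw's origin, where it is pinched across the 10 mm thickness (along the screw's y); axes as the screw's. Fingertips may reach 20 mm below this point before they meet the collar.
- park_block: Black parking block fixed to the bench, 56 x 56 x 40 mm high; origin: centre of the underside. A slot 24 mm (its x) x 11 mm (its y), 37 mm deep, holds the thumbscrew's foot and shank; the screw's collar rests on the block.
- dropper_bottle: Small amber dropper bottle, 34 x 34 x 63 mm, standing; origin: centre of its underside. Bystander.
- tape_roll: Roll of tape lying flat, 96 mm across, 25 mm high; origin: centre of its underside. Bystander.
- timer: White bench timer, 62 x 62 x 22 mm; origin: centre of its underside. Bystander.
- bar_mid (a point): Point on the rail's centre line, level with the clamp bar's top (26 mm above bench; bar 8 mm thick, 15 mm free below it). The bar has one slot, 20 mm (rail x) x 9 mm (rail y), centred on that line within 14 mm of this point along the rail, differently each time, not measured, hidden under the bracket, always 8 to 44 mm towards rail +y from the bracket slot's start. The bar stays put. Axes as rail.

How it is judged:
On the way, in this order (a step that is already met when the one before it is completed fails the run):
1. the screw's foot is in the bracket's slot (z of thumbscrew in the frame of bracket_slot below -0.003 m and horizontal distance between thumbscrew and bracket_slot below 0.005 m), for 0.1 s.
2. the screw is down through both slots, its collar on the bracket (within 2.5 mm) (z of thumbscrew in the frame of bracket_slot below -0.0305 m and horizontal distance between thumbscrew and bracket_slot below 0.005 m), for 0.1 s.
At the end, for the whole second after the job is handed in: The thumbscrew stands upright (within 0.1 rad) through the slots of bracket and clamp bar, on the bracket's slot within 5 mm, its collar down on the bracket within 2.5 mm, turned at least 1.05 rad (60 degrees) from the direction in which it went in (a quarter turn is 90), released and at rest (all of step 2 and angle between thumbscrew's own z axis and vertical below 0.1 rad and angle between the x axis of thumbscrew and the x axis of rail, either way round above 1.05 rad and linear speed of thumbscrew below 0.02 m/s); the robot touches nothing.
It fails at once if the screw is forced: more than 45 N between it and the rail, bracket or clamp bar (contact force between thumbscrew and rail above 45 N).
It fails at once if the dropper bottle is moved by more than 20 mm (distance of dropper_bottle from where it was at the start of the episode above 0.02 m).
It fails at once if the tape roll is moved by more than 20 mm (distance of tape_roll from where it was at the start of the episode above 0.02 m).
It fails at once if the timer is moved by more than 20 mm (distance of timer from where it was at the start of the episode above 0.02 m).
It also fails if it takes over 72 s, if anything falls off the work surface, if the arm or the gripper's body presses on something with over 40 N, if the wrist force passes 120 N, or if a joint passes its speed limit or range.

## Working session

There is one attempt and no reset: what is moved stays moved. The work goes in short steps, Python scripts to look and compute and a tool call to move; the robot and the scene stay as the last step left them, time stands still between calls to the robot, and variables do not carry over. Pictures are saved under pics/ and viewed, at most 10 in all, crops included, and the job is handed in when it is done.

Besides the shell and the picture viewer there is one more tool, called after "Emit:" as name(argument=value, ...) on one line, values as JSON. jog_arm: Moves the arm, as the interface text tells. Its arguments: {"type":"object","properties":{"moves":{"type":"array"},"newtons":{"type":"number"}},"required":["moves"]}

```bash
mkdir -p pics; cat > h.py <<'E'
import numpy as np,cv2
from scipy.spatial.transform import Rotation as R
from bench import ctrl
def rot(r):
    r=np.array(r,float)
    return r if r.shape==(3,3) else (R.from_rotvec(r).as_matrix() if r.size==3 else R.from_quat(r).as_matrix())
def grab(n,f):
    im=ctrl.get_image(n); cv2.imwrite('pics/'+f,im['pixels'][:,:,::-1]); 
    np.savez('pics/'+f[:-4],**{k:v for k,v in im.items()}); return im
def back(im,u,v,z):
    d=np.array([(u-im['cx'])/im['fx'],-(v-im['cy'])/im['fy'],-1.]); d=rot(im['rotation'])@d
    c=np.array(im['xyz']); return c+d*(z-c[2])/d[2]
def proj(im,p):
    q=rot(im['rotation']).T@(np.array(p)-np.array(im['xyz']))
    return im['cx']-im['fx']*q[0]/q[2], im['cy']+im['fy']*q[1]/q[2]
E
python3 - <<'E'
from h import *
for n in('top','scene'):
    im=grab(n,n+'0.png'); print({k:v for k,v in im.items() if k!='pixels'})
s=ctrl.get_state(); print(s,ctrl.grasp_offset)
E
```

```text
{'fx': 438.8780658663896, 'fy': 438.8780658663896, 'cx': 284.0528438522535, 'cy': 207.2871106059038, 'xyz': array([0.48350096, 0.00559684, 1.27799613]), 'rotation': array([ 0.0265146 , -0.06639643, -1.54778914])}
{'fx': 418.6155016587863, 'fy': 418.6155016587863, 'cx': 276.86116369537046, 'cy': 207.1032260310575, 'xyz': array([0.09996911, 0.90431379, 0.60104819]), 'rotation': array([ 0.3627631 , -1.41054228, -2.32251732])}
{'time': 0.1, 'joint_positions': array([ 1.27011489,  0.32170606, -0.07011002,  1.4515278 ,  0.02261221,
        1.37078982, -0.05689174]), 'qd': array([-0.00056632, -0.00205461,  0.00083551, -0.00175804, -0.00103977,
        0.00010383, -0.00118144]), 'joint_torque': array([ 1.59946276e-04, -4.92570627e+01, -4.05586381e-01, -3.13399637e+01,
       -6.42112247e-02,  3.95785714e-02,  7.36121274e-05]), 'position': array([ 0.20106228, -0.61761688,  0.22161153]), 'tool_rot': array([-3.10116033e+00, -4.92263073e-01,  5.52721619e-04]), 'ft_force': array([ 0.86575888, -0.03757354,  0.29294938]), 'torque': array([-0.01257299,  0.02040213, -0.01898268]), 'grip_force': 0.0, 'grip_width': 1.0017174069868033} 0.0187
```

View pics/top0.png

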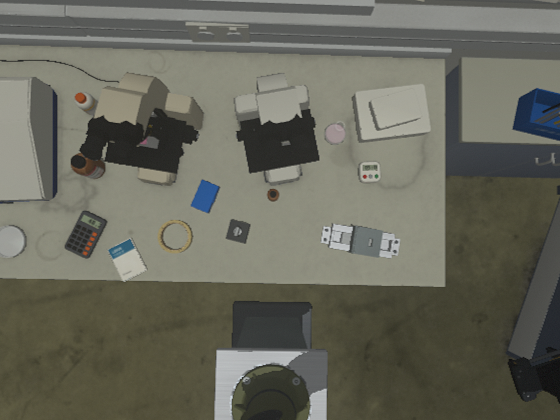

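View pics/scene0.png

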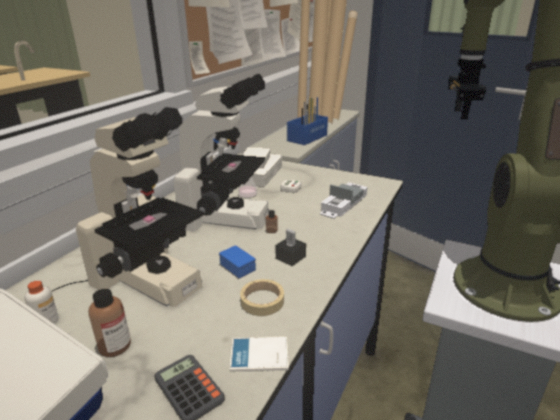

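The top view shows the park block with the screw at about (238,231), the rail with the bracket at about (360,240), the dropper bottle at (273,195), the tape at (176,236) and the timer at (370,172). In the scene view the block is at (290,248) and the rail at (345,198).

```bash
python3 - <<'E'
from h import *
a=cv2.imread('pics/top0.png')
c=np.zeros((592,720,3),np.uint8)
c[:352]=cv2.resize(a[218:262,315:405],None,fx=8,fy=8,interpolation=cv2.INTER_CUBIC)
c[352:592,:320]=cv2.resize(a[216:246,218:258],None,fx=8,fy=8,interpolation=cv2.INTER_CUBIC)
b=cv2.imread('pics/scene0.png')
c[352:592,330:714]=cv2.resize(b[225:265,262:326],None,fx=6,fy=6,interpolation=cv2.INTER_CUBIC)
cv2.imwrite('pics/c1.png',c)
E
```

```text
(no output)
```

View pics/c1.png

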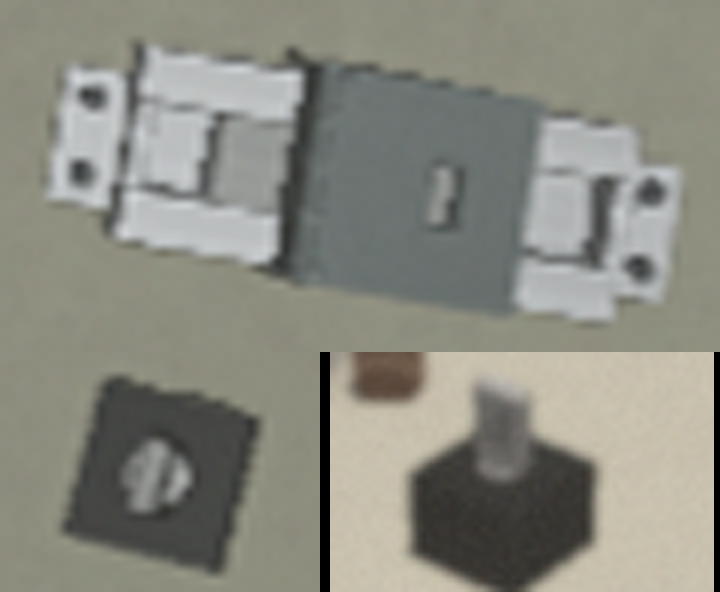

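```bash
cat > m.py <<'E'
from h import *
im=dict(np.load('pics/top0.npz')); sc=dict(np.load('pics/scene0.npz'))
def P(x,y,z,o): return back(im,(x+.5)/8-.5+o[0],(y+.5)/8-.5+o[1],z)
r=(315,218); b=(218,216-352/8)
A=P(544,103,.038,r);B=P(514,313,.038,r);S=P(443,195,.038,r);print('edge',A,B,np.linalg.norm(A-B),'slot',S)
d=A-B;yx=np.arctan2(d[1],d[0]);print('rail x yaw',np.degrees(yx),'slot to edge', (S-(A+B)/2))
T1=P(63,67,.03,r);T2=P(635,127,.03,r)
# rail tabs ends
for q in[(63,67),(48,198),(680,170),(658,300)]:print('tab',P(*q,.01,r))
for z in(0,.04):print('rail strip',P(143,45,.03,r),P(638,125,.03,r),P(115,240,.03,r),P(612,320,.03,r)) if z else 0
LB=P(65,533,.04,b);RT=P(258,418,0,b);print('block c',(LB+RT)/2, np.linalg.norm((LB-RT)[:2]),.056*2**.5)
print('yaw',np.degrees(np.arctan2(*(LB-RT)[1::-1]))-45)
c=(LB+RT)/2
for z in(0,.04,.044,.08):print(z,'block axis top->crop',[ (p-o+.5)*8-.5 for p,o in zip(proj(im,[c[0],c[1],z]),b)])
print('scene crop', [(p-o+.5)*6-.5+e for p,o,e in zip(proj(sc,[c[0],c[1],.08]),(262,225),(330,352))],[(p-o+.5)*6-.5+e for p,o,e in zip(proj(sc,[c[0],c[1],.0]),(262,225),(330,352))])
E
python3 m.py
```

```text
edge [ 0.49818645 -0.30632339  0.038     ] [ 0.42380463 -0.29627023  0.038     ] 0.07505811629295295 slot [ 0.46486976 -0.27061871  0.038     ]
rail x yaw -7.697231163967415 slot to edge [0.00387422 0.0306781  0.        ]
tab [ 0.50770623 -0.13817998  0.01      ]
tab [ 0.46033931 -0.13353078  0.01      ]
tab [ 0.47532165 -0.36321343  0.01      ]
tab [ 0.42820251 -0.35547536  0.01      ]
rail strip [ 0.51579095 -0.16436774  0.03      ] [ 0.49116826 -0.34218814  0.03      ] [ 0.44633534 -0.15543915  0.03      ] [ 0.4216505  -0.33333462  0.03      ]
block c [0.48809218 0.10451338 0.02      ] 0.07721680638819725 0.07919595949289333
yaw 78.48662151166201
0 block axis top->crop [np.float64(167.5360229809903), np.float64(474.78558410015785)]
0.04 block axis top->crop [np.float64(158.71553986189497), np.float64(474.1836677314841)]
0.044 block axis top->crop [np.float64(157.8019850568994), np.float64(474.1213260679515)]
0.08 block axis top->crop [np.float64(149.3049658897803), np.float64(473.5414831214182)]
scene crop [np.float64(499.7059563452194), np.float64(383.84815031074004)] [np.float64(499.83376797872904), np.float64(546.8557058378403)]
```

```bash
cat >> h.py <<'E'
def goal(p,yaw):
    s=ctrl.get_state(); T=rot(s['tool_rot']); 
    y=np.radians(yaw); G=np.array([[np.cos(y),np.sin(y),0],[np.sin(y),-np.cos(y),0],[0,0,-1]]).astype(float)
    d=T.T@(np.array(p)-s['position']); w=R.from_matrix(T.T@G).as_rotvec(degrees=True)
    print('pos',s['position'].round(4),'->',p,'move',(d/.3).round(4),(w/60).round(4),'F',s['ft_force'].round(1),'t',round(s['time'],2))
E
python3 - <<'E'
from h import *
im=dict(np.load('pics/top0.npz'))
print('bottle',back(im,273,195,.06))
goal([.44,-.36,.22],0)
E
```

```text
bottle [0.58975291 0.00686058 0.06      ]
pos [ 0.2011 -0.6176  0.2216] -> [0.44, -0.36, 0.22] move [ 1.0232 -0.5699  0.0062] [-1.500e-03  3.000e-04  3.007e-01] F [ 0.9 -0.   0.3] t 0.1
```

Emit:
jog_arm(moves=[0.2,-0.1,0,0,0,0.05,-0.1,0.35,-0.2,0,0,0,0.1,-0.1,0.5,-0.3,0,0,0,0.15,-0.1,0.65,-0.4,0,0,0,0.2,-0.1,0.8,-0.48,0,0,0,0.25,-0.1,0.95,-0.55,0,0,0,0.3,-0.1,0.98,-0.56,0,0,0,0.3,-0.1,0.98,-0.56,0,0,0,0.3,-0.1], newtons=20)

```text
time: 1.1
position: [0.4287, -0.3672, 0.2222]
tool_rot: [-3.142, -0.003, 0.001]
ft_force: [-0.4, -0.3, -0.1]
grip_width: 0.452
grip_force: 0.0
```

```bash
python3 -c "
from h import *
goal([.488,-.1,.2],-13.5)
print(ctrl.get_state()['joint_positions'].round(2))"
```

```text
pos [ 0.4287 -0.3672  0.2222] -> [0.488, -0.1, 0.2] move [ 0.1997 -0.8901  0.0737] [1.00e-04 9.00e-04 2.27e-01] F [-0.4 -0.3 -0.1] t 1.1
[ 0.89  0.15 -0.26  1.66  0.04  1.33 -0.94]
```

Emit:
jog_arm(moves=[0.05,-0.15,0,0,0,0.05,-0.1,0.1,-0.3,0,0,0,0.1,-0.1,0.15,-0.45,0,0,0,0.15,-0.1,0.2,-0.6,0,0,0,0.2,-0.1,0.2,-0.75,0,0,0,0.227,-0.1,0.2,-0.88,0.03,0,0,0.227,-0.1,0.2,-0.95,0.07,0,0,0.227,-0.1,0.2,-0.98,0.07,0,0,0.227,-0.1])

```text
time: 2.1
position: [0.4875, -0.0741, 0.2007]
tool_rot: [3.119, -0.373, -0.003]
ft_force: [-0.3, -0.2, 0.1]
grip_width: 0.449
grip_force: 0.0
```

```bash
python3 -c "
from h import *
goal([.488,.1045,.13],-13.5)"
```

```text
pos [ 0.4875 -0.0741  0.2007] -> [0.488, 0.1045, 0.13] move [-0.1384 -0.579   0.2356] [ 0.0008  0.0018 -0.0025] F [-0.3 -0.2  0.1] t 2.1
```

Emit:
jog_arm(moves=[-0.04,-0.15,0,0,0,0,-0.1,-0.07,-0.3,0.05,0,0,0,-0.1,-0.11,-0.45,0.1,0,0,0,-0.1,-0.138,-0.55,0.15,0,0,0,-0.1,-0.138,-0.579,0.2,0,0,0,-0.1,-0.138,-0.579,0.236,0,0,0,-0.1,-0.138,-0.579,0.236,0,0,0,-0.1,-0.138,-0.579,0.236,0,0,0,-0.1])

```text
time: 3.1
position: [0.4897, 0.1038, 0.131]
tool_rot: [3.119, -0.375, 0.001]
ft_force: [0.1, 0.2, 0.2]
grip_width: 0.45
grip_force: 0.0
```

```bash
python3 - <<'E'
from h import *
goal([.488,.1045,.049],-13.5)
a=grab('scene','s1.png')['pixels'][:,:,::-1]; t=grab('top','t1.png')['pixels'][:,:,::-1]
c=np.hstack([cv2.resize(a[190:270,250:330],None,fx=5,fy=5,interpolation=3),cv2.resize(t[190:270,198:278],None,fx=5,fy=5,interpolation=3)])
cv2.imwrite('pics/c2.png',c)
E
```

```text
pos [0.4897 0.1038 0.131 ] -> [0.488, 0.1045, 0.049] move [-0.0062 -0.001   0.2734] [ 0.0003 -0.0005 -0.0037] F [0.1 0.2 0.2] t 3.1
```

View pics/c2.png

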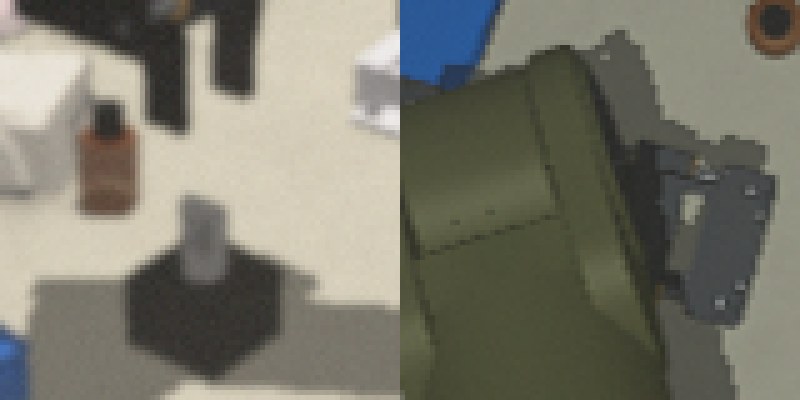

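The two fingers, at crop x of about 168 and 233, straddle the grip at 205, and the way down is clear.

Emit:
jog_arm(moves=[-0.006,-0.001,0.05,0,0,0,-0.1,-0.006,-0.001,0.1,0,0,0,-0.1,-0.006,-0.001,0.15,0,0,0,-0.1,-0.006,-0.001,0.2,0,0,0,-0.1,-0.006,-0.001,0.24,0,0,0,-0.1,-0.006,-0.001,0.265,0,0,0,-0.1,-0.006,-0.001,0.272,0,0,0,-0.1,-0.006,-0.001,0.272,0,0,0,-0.1])

```text
time: 4.2
position: [0.4877, 0.1061, 0.0493]
tool_rot: [-3.12, 0.371, -0.001]
ft_force: [-0.4, -0.5, -0.2]
grip_width: 0.447
grip_force: 0.0
```

Emit:
jog_arm(moves=[0,0,0,0,0,0,-0.5,0,0,0,0,0,0,-0.7,0,0,0,0,0,0,-0.8,0,0,0,0,0,0,-0.9,0,0,0,0,0,0,-1,0,0,0,0,0,0,-1,0,0,0,0,0,0,-1,0,0,0,0,0,0,-1], newtons=25)

```text
time: 5.2
position: [0.4875, 0.1059, 0.0492]
tool_rot: [3.119, -0.372, 0.0]
ft_force: [-1.2, -0.6, 2.2]
grip_width: 0.114
grip_force: 25.0
```

```bash
python3 -c "
from h import *
s=ctrl.get_state();p=s['position'];print(s['torque'].round(2))
goal([p[0],p[1],.14],-13.5)"
```

```text
[-0.1   0.15 -0.01]
pos [0.4875 0.1059 0.0492] -> [np.float64(0.4875394619158943), np.float64(0.10589963341734418), 0.14] move [ 1.000e-04  1.000e-04 -3.026e-01] [ 0.0002 -0.0002 -0.0015] F [-1.2 -0.6  2.2] t 5.2
```

Emit:
jog_arm(moves=[0,0,-0.02,0,0,0,-1,0,0,-0.06,0,0,0,-1,0,0,-0.1,0,0,0,-1,0,0,-0.15,0,0,0,-1,0,0,-0.2,0,0,0,-1,0,0,-0.26,0,0,0,-1,0,0,-0.3,0,0,0,-1,0,0,-0.31,0,0,0,-1])

```text
time: 6.2
position: [0.488, 0.1061, 0.1432]
tool_rot: [-3.119, 0.372, -0.003]
ft_force: [-1.0, -0.0, -0.1]
grip_width: 0.117
grip_force: 25.0
```

```bash
python3 -c "
from h import *
goal([.4655,-.271,.14],-7.9)"
```

```text
pos [0.488  0.1061 0.1432] -> [0.4655, -0.271, 0.14] move [0.2223 1.2394 0.0108] [-0.0002 -0.0016 -0.0948] F [-1.  -0.  -0.1] t 6.2
```

Emit:
jog_arm(moves=[0.02,0.1,0,0,0,0,-1,0.05,0.25,0,0,0,0,-1,0.08,0.4,0,0,0,0,-1,0.1,0.55,0,0,0,-0.03,-1,0.13,0.7,0,0,0,-0.06,-1,0.16,0.85,0,0,0,-0.09,-1,0.18,0.95,0,0,0,-0.095,-1,0.19,1.0,0,0,0,-0.095,-1])

```text
time: 7.2
position: [0.4716, -0.2007, 0.1415]
tool_rot: [-3.134, 0.22, 0.002]
ft_force: [0.8, 0.7, -0.8]
grip_width: 0.113
grip_force: 25.0
```

```bash
python3 -c "
from h import *
goal([.4655,-.271,.13],-7.9)"
```

```text
pos [ 0.4716 -0.2007  0.1415] -> [0.4655, -0.271, 0.13] move [0.0127 0.2349 0.0383] [-0.0003  0.0012 -0.0023] F [ 0.8  0.7 -0.8] t 7.2
```

Emit:
jog_arm(moves=[0.005,0.06,0,0,0,0,-1,0.01,0.12,0,0,0,0,-1,0.012,0.18,0,0,0,0,-1,0.012,0.22,0.01,0,0,0,-1,0.012,0.235,0.03,0,0,-0.002,-1,0.012,0.235,0.04,0,0,-0.002,-1,0.012,0.235,0.04,0,0,-0.002,-1,0.012,0.235,0.04,0,0,-0.002,-1])

```text
time: 8.2
position: [0.4666, -0.2688, 0.1303]
tool_rot: [3.134, -0.211, 0.0]
ft_force: [0.0, -0.9, -1.6]
grip_width: 0.116
grip_force: 25.0
```

```bash
python3 - <<'E'
from h import *
goal([.4655,-.271,.085],-7.9)
a=grab('scene','s2.png')['pixels'][:,:,::-1]; t=grab('top','t2.png')['pixels'][:,:,::-1]
c=np.hstack([cv2.resize(a[150:230,305:385],None,fx=5,fy=5,interpolation=3),cv2.resize(t[200:280,320:400],None,fx=5,fy=5,interpolation=3)])
cv2.imwrite('pics/c3.png',c)
E
```

```text
pos [ 0.4666 -0.2688  0.1303] -> [0.4655, -0.271, 0.085] move [-0.0026  0.0079  0.1509] [ 0.0001 -0.0002  0.0033] F [ 0.  -0.9 -1.6] t 8.2
```

View pics/c3.png

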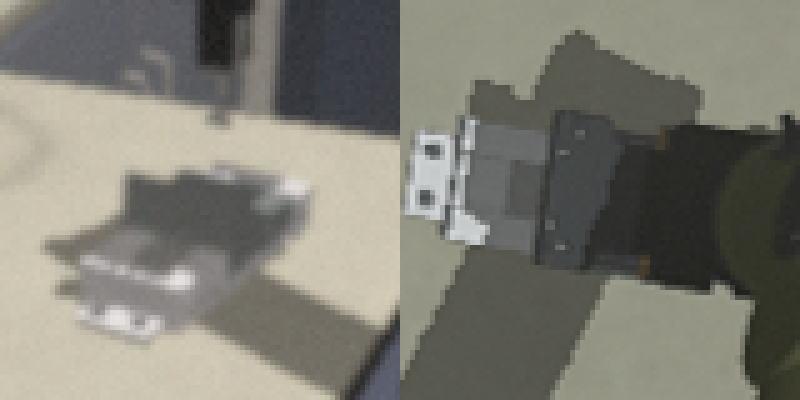

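```bash
python3 - <<'E'
from h import *
s=dict(np.load('pics/s2.npz'))
p=ctrl.get_state()['position']
for z in(0,.007):
  for x in(-.009,0,.009):
    u,v=proj(s,[p[0]+x*.99,p[1]-x*.137,p[2]-.0422+z]); print(z,x,round((u-305+.5)*5),round((v-150+.5)*5))
goal([.4652,-.2707,.088],-7.9)
E
```

```text
0 -0.009 231 130
0 0 218 126
0 0.009 205 123
0.007 -0.009 232 119
0.007 0 219 116
0.007 0.009 206 113
pos [ 0.4666 -0.269   0.1304] -> [0.4652, -0.2707, 0.088] move [-0.0038  0.0062  0.1413] [ 0.0002 -0.0004  0.003 ] F [ 0.3 -0.4 -0.6] t 8.3
```

Emit:
jog_arm(moves=[-0.004,0.006,0.03,0,0,0.003,-1,-0.004,0.006,0.06,0,0,0.003,-1,-0.004,0.006,0.09,0,0,0.003,-1,-0.004,0.006,0.12,0,0,0.003,-1,-0.004,0.006,0.135,0,0,0.003,-1,-0.004,0.006,0.141,0,0,0.003,-1,-0.004,0.006,0.141,0,0,0.003,-1,-0.004,0.006,0.141,0,0,0.003,-1])

```text
time: 9.3
position: [0.4651, -0.2711, 0.0882]
tool_rot: [3.134, -0.218, 0.001]
ft_force: [-0.3, 0.0, -1.1]
grip_width: 0.108
grip_force: 25.0
```

```bash
python3 - <<'E'
from h import *
goal([.4652,-.2707,.078],-7.9)
t=grab('top','t3.png')
a=grab('scene','s3.png')['pixels'][:,:,::-1]
cv2.imwrite('pics/c4.png',cv2.resize(a[150:220,305:385],None,fx=9,fy=8.5,interpolation=3))
E
```

```text
pos [ 0.4651 -0.2711  0.0882] -> [0.4652, -0.2707, 0.078] move [ 0.0001 -0.0013  0.034 ] [ 0.0004 -0.0006 -0.0007] F [-0.3  0.  -1.1] t 9.3
```

View pics/c4.png

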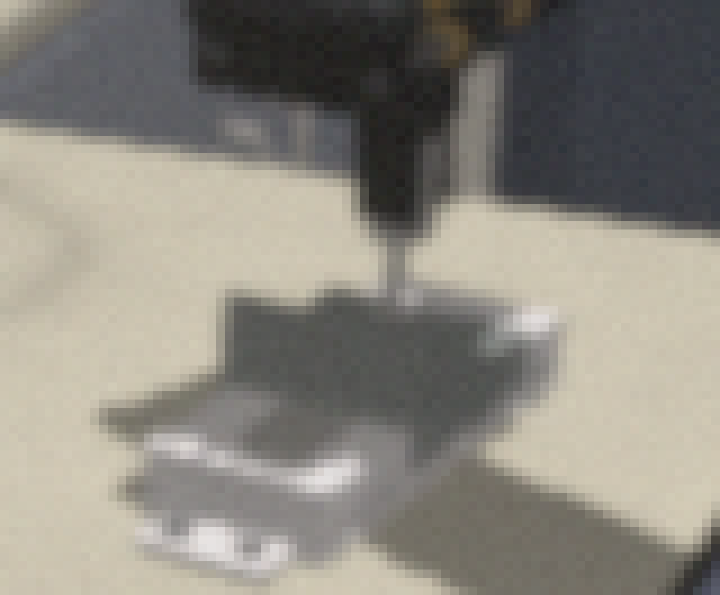

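The screw foot, at about (400,300), hangs just above the bracket. The fence hides the slot, so I'll go down by feel.

Emit:
jog_arm(moves=[0,-0.001,0.005,0,0,0,-1,0,-0.001,0.01,0,0,0,-1,0,-0.001,0.015,0,0,0,-1,0,-0.001,0.02,0,0,0,-1,0,-0.001,0.025,0,0,0,-1,0,-0.001,0.028,0,0,0,-1,0,-0.001,0.031,0,0,0,-1,0,-0.001,0.031,0,0,0,-1])

```text
time: 10.4
position: [0.4649, -0.2706, 0.0785]
tool_rot: [3.134, -0.218, -0.0]
ft_force: [-0.5, 1.0, -0.6]
grip_width: 0.112
grip_force: 25.0
```

Emit:
jog_arm(moves=[0,0,0.002,0,0,0,-1,0,0,0.004,0,0,0,-1,0,0,0.006,0,0,0,-1,0,0,0.008,0,0,0,-1,0,0,0.01,0,0,0,-1,0,0,0.012,0,0,0,-1,0,0,0.012,0,0,0,-1,0,0,0.012,0,0,0,-1])

```text
time: 11.4
position: [0.4649, -0.2707, 0.075]
tool_rot: [3.134, -0.217, 0.0]
ft_force: [-0.3, 0.4, -0.7]
grip_width: 0.113
grip_force: 25.0
```

Emit:
jog_arm(moves=[0,0,0.005,0,0,0,-1,0,0,0.01,0,0,0,-1,0,0,0.015,0,0,0,-1,0,0,0.02,0,0,0,-1,0,0,0.022,0,0,0,-1,0,0,0.024,0,0,0,-1,0,0,0.026,0,0,0,-1,0,0,0.026,0,0,0,-1])

```text
time: 12.4
position: [0.465, -0.2707, 0.068]
tool_rot: [3.134, -0.218, 0.0]
ft_force: [-2.0, 1.3, 5.4]
grip_width: 0.114
grip_force: 25.0
```

Emit:
jog_arm(moves=[0,-0.005,0,0,0,0,-1,0,-0.01,0,0,0,0,-1,0,-0.015,0,0,0,0,-1,0,-0.02,0,0,0,0,-1,0,-0.025,0,0,0,0,-1,0,-0.03,0,0,0,0,-1,0,-0.033,0,0,0,0,-1,0,-0.036,0.002,0,0,0,-1])

```text
time: 13.4
position: [0.4667, -0.2631, 0.0679]
tool_rot: [3.129, -0.219, 0.003]
ft_force: [-3.5, -5.5, 9.1]
grip_width: 0.111
grip_force: 25.0
```

```bash
python3 - <<'E'
from h import *
p=ctrl.get_state()['position'];y=np.array([.1374,.9905]);d=p[:2]-[.46874,-.24883]
print('along',d@y,'lat',d@[.9905,-.1374]); goal([*(p[:2]+.04*y),p[2]],-7.9)
E
```

```text
along -0.014405225857214736 lat -9.348138788104615e-05
pos [ 0.4667 -0.2631  0.0679] -> [np.float64(0.4721640644432396), np.float64(-0.22346597366150012), np.float64(0.06790981621224117)] move [-0.0003 -0.1333 -0.0006] [ 0.0043 -0.0021 -0.0019] F [-3.5 -5.5  9.1] t 13.4
```

Emit:
jog_arm(moves=[0,-0.003,0,0,0,0,-1,0,-0.006,0,0,0,0,-1,0,-0.009,0,0,0,0,-1,0,-0.012,0,0,0,0,-1,0,-0.015,0,0,0,0,-1,0,-0.018,0,0,0,0,-1,0,-0.021,0,0,0,0,-1,0,-0.024,0,0,0,0,-1])

```text
time: 14.4
position: [0.4679, -0.2562, 0.068]
tool_rot: [3.129, -0.22, 0.004]
ft_force: [-1.9, -6.6, 5.8]
grip_width: 0.113
grip_force: 25.0
```

Emit:
jog_arm(moves=[0,-0.003,0.002,0,0,0,-1,0,-0.006,0.003,0,0,0,-1,0,-0.009,0.003,0,0,0,-1,0,-0.012,0.003,0,0,0,-1,0,-0.015,0.003,0,0,0,-1,0,-0.018,0.003,0,0,0,-1,0,-0.021,0.003,0,0,0,-1,0,-0.024,0.003,0,0,0,-1])

```text
time: 15.4
position: [0.4692, -0.2471, 0.0665]
tool_rot: [3.132, -0.219, 0.004]
ft_force: [0.8, -2.7, 0.6]
grip_width: 0.112
grip_force: 25.0
```

The screw dropped to 0.0665 and the force fell away, so it is probably in the bar slot. I'll press down without sliding.

Emit:
jog_arm(moves=[0,0,0.003,0,0,0,-1,0,0,0.006,0,0,0,-1,0,0,0.009,0,0,0,-1,0,0,0.012,0,0,0,-1,0,0,0.012,0,0,0,-1,0,0,0.012,0,0,0,-1,0,0,0.012,0,0,0,-1,0,0,0.012,0,0,0,-1])

```text
time: 16.4
position: [0.4682, -0.2454, 0.0619]
tool_rot: [-3.134, 0.217, 0.001]
ft_force: [-0.2, -0.9, -1.2]
grip_width: 0.112
grip_force: 25.0
```

Emit:
jog_arm(moves=[0,0,0.006,0,0,0,-1,0,0,0.012,0,0,0,-1,0,0,0.018,0,0,0,-1,0,0,0.024,0,0,0,-1,0,0,0.03,0,0,0,-1,0,0,0.036,0,0,0,-1,0,0,0.042,0,0,0,-1,0,0,0.042,0,0,0,-1])

```text
time: 17.4
position: [0.4682, -0.2455, 0.0492]
tool_rot: [-3.134, 0.217, 0.001]
ft_force: [-0.3, 0.5, -0.3]
grip_width: 0.113
grip_force: 25.0
```

Emit:
jog_arm(moves=[0,0,0.002,0,0,0,-1,0,0,0.004,0,0,0,-1,0,0,0.006,0,0,0,-1,0,0,0.008,0,0,0,-1,0,0,0.009,0,0,0,-1,0,0,0.009,0,0,0,-1,0,0,0.009,0,0,0,-1,0,0,0.009,0,0,0,-1])

```text
time: 18.4
position: [0.4685, -0.2457, 0.0472]
tool_rot: [3.134, -0.217, 0.0]
ft_force: [-1.3, 1.7, 6.5]
grip_width: 0.114
grip_force: 25.0
```

Emit:
jog_arm(moves=[0,0,-0.001,0,0,-0.1,-1,0,0,-0.001,0,0,-0.2,-1,0,0,-0.001,0,0,-0.3,-1,0,0,-0.001,0,0,-0.4,-1,0,0,-0.001,0,0,-0.5,-1,0,0,-0.001,0,0,-0.6,-1,0,0,-0.001,0,0,-0.7,-1,0,0,-0.001,0,0,-0.75,-1])

```text
time: 19.4
position: [0.469, -0.246, 0.0472]
tool_rot: [2.977, 1.001, 0.002]
ft_force: [-0.6, 0.5, 2.1]
grip_width: 0.11
grip_force: 25.0
```

```bash
python3 - <<'E'
from h import *
s=ctrl.get_state();print(s['torque'].round(2),s['joint_positions'].round(2))
goal([*s['position'][:2],.047],82)
E
```

```text
[-0.02 -0.04 -0.02] [ 0.85  0.26 -0.46  1.93  0.14  0.98 -0.6 ]
pos [ 0.469  -0.246   0.0472] -> [np.float64(0.4689950646054716), np.float64(-0.24599667791701257), 0.047] move [-0.     -0.      0.0007] [ 1.500e-03 -2.000e-04 -7.471e-01] F [-0.6  0.5  2.1] t 19.4
```

Emit:
jog_arm(moves=[0,0,0,0,0,-0.1,-1,0,0,0,0,0,-0.2,-1,0,0,0,0,0,-0.3,-1,0,0,0,0,0,-0.4,-1,0,0,0,0,0,-0.5,-1,0,0,0,0,0,-0.6,-1,0,0,0,0,0,-0.7,-1,0,0,0,0,0,-0.75,-1])

```text
time: 20.4
position: [0.4691, -0.2461, 0.0472]
tool_rot: [2.367, 2.063, 0.001]
ft_force: [1.3, -0.7, 1.0]
grip_width: 0.114
grip_force: 25.0
```

Emit:
jog_arm(moves=[0,0,0,0,0,0,-1,0,0,0,0,0,0,-0.8,0,0,0,0,0,0,-0.65,0,0,0,0,0,0,-0.5,0,0,0,0,0,0,-0.4,0,0,0,0,0,0,-0.3,0,0,0,0,0,0,-0.2,0,0,0,0,0,0,-0.1])

```text
time: 21.4
position: [0.4684, -0.2457, 0.0471]
tool_rot: [2.37, 2.062, -0.0]
ft_force: [-0.3, 0.4, -0.6]
grip_width: 0.421
grip_force: 0.0
```

Emit:
jog_arm(moves=[0,0,-0.03,0,0,0,-0.1,0,0,-0.08,0,0,0,-0.1,0,0,-0.15,0,0,0,-0.1,0,0,-0.22,0,0,0,-0.1,0,0,-0.3,0,0,0,-0.1,0,0,-0.4,0,0,0,-0.1,0,0,-0.5,0,0,0,-0.1,0,0,-0.5,0,0,0,-0.1])

```text
time: 22.4
position: [0.4702, -0.2464, 0.2009]
tool_rot: [2.365, 2.058, 0.002]
ft_force: [0.0, -0.5, -0.5]
grip_width: 0.446
grip_force: 0.0
```

```bash
python3 - <<'E'
from h import *
a=grab('scene','s5.png')['pixels'][:,:,::-1]; t=grab('top','t5.png')['pixels'][:,:,::-1]
c=np.hstack([cv2.resize(a[150:220,305:385],None,fx=5,fy=5,interpolation=3),cv2.resize(t[205:275,315:395],None,fx=5,fy=5,interpolation=3)])
cv2.imwrite('pics/c5.png',c)
E
```

```text
(no output)
```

View pics/c5.png

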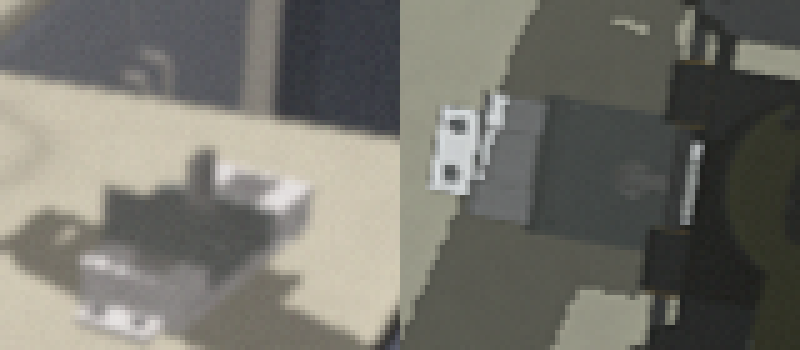

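The screw stands upright in the bracket, at (203,175) in the scene crop. In the top crop, at about (640,180), its grip lies along the rail, a quarter turn from how it went in, and the gripper is clear of it.

```bash
python3 -c "
from bench import ctrl
print(ctrl.close_job())"
```

```text
the job is handed in; nothing more can be done
None
```

The thumbscrew is down through both slots, turned a quarter turn to lock and released, and the job is handed in at about 22 s of the 72 s allowed; the hand-in returned no verdict.

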